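# Load a board carrier onto the two dowels of a test jig

### The job

Load the carrier that holds the two blue circuit boards onto the test jig: yellow end to yellow end, both holes over the two dowels, and lowered gently, not dropped, until the plate lies flat and fully home on the jig. Leave the empty carrier where it is, and let go.

Things in the scene. Friction and masses are not known exactly. Their poses are not given: they have to be found in the camera images.
- loaded: The carrier to load, about 0.2 kg: aluminium plate lying on the bench, 76 mm along its x, 120 mm along y, 6 mm thick, with a black upright grip bar in its middle and a blue circuit board on each side of the bar (boards and their parts reach 11 mm above the underside). Origin: centre of the underside; z up, +y to the yellow-striped end.
- loaded_grip (a point): Centre line of that carrier's grip bar, 30 mm above the plate's underside: the place to grasp. The bar is 14 mm thick along the carrier's x, 44 mm long along y; its top is 42 mm above the underside. Axes as the carrier's.
- loaded_big_hole (a point): Centre of that carrier's bigger hole (15 mm across, right through), at the plate's underside, 46 mm from the middle towards the yellow end (+y). Axes as the carrier's.
- loaded_small_hole (a point): Centre of that carrier's smaller hole (11 mm across, right through), at the plate's underside, 46 mm from the middle towards the plain end (-y). Axes as the carrier's.
- jig: The test jig: grey block fixed to the bench, 100 mm along x, 150 mm along y, 16 mm high, with an aluminium landing pad round each of two steel dowels, brass test pins between them (ending below the pads' tops) and a yellow stripe at the thick dowel's end. Origin: centre of the underside; z up, +y from the thin dowel to the thick one.
- thick_dowel (a point): On the axis of the jig's thick dowel, at the top of its landing pad, where the carrier's underside comes to rest (20 mm above the bench). The dowel is 12 mm across and ends 16 mm above this point, the last 5.5 mm tapering to 6 mm across. 46 mm from the jig's middle. Axes as the jig's.
- thin_dowel (a point): On the axis of the jig's thin dowel, at the top of its landing pad (20 mm above the bench), 92 mm from the thick dowel. It is 8 mm across and ends 16 mm above this point, the last 5.5 mm tapering to 2 mm across. Axes as the jig's.
- empty_grip (a point): Centre of the grip bar of the other carrier, which has the same shape but holds no boards (two bare dark nests instead). To be left alone.

How it is judged:
At the end, for the whole second after the job is handed in: The blue-board carrier lies on the jig, released and at rest, bigger hole over the thick dowel and smaller over the thin one (within 4 mm sideways), both ends within 2 mm of fully home, level within 2 degrees. The empty carrier is within 30 mm of where it was (horizontal distance between loaded_big_hole and thick_dowel below 0.004 m and horizontal distance between loaded_small_hole and thin_dowel below 0.004 m and z of loaded_big_hole in the frame of thick_dowel between -0.003 and 0.002 m and z of loaded_small_hole in the frame of thin_dowel between -0.003 and 0.002 m and angle between the z axis of loaded_grip and the z axis of thick_dowel, either way round below 0.035 rad and distance of empty_grip from where it was at the start of the episode below 0.03 m and contact force between the fingers and loaded below 0.05 N and linear speed of loaded below 0.01 m/s); the robot touches nothing.
It fails at once if the carrier is let fall onto the jig (over the jig, not touched by the fingers, moving faster than 0.25 m/s) (horizontal distance between loaded_big_hole and thick_dowel below 0.04 m and contact force between the fingers and loaded below 0.02 N and linear speed of loaded above 0.25 m/s).
It fails at once if the empty carrier is shoved more than 30 mm or lifted away (distance of empty_grip from where it was at the start of the episode above 0.03 m).
It also fails if it takes over 38 s, if anything falls off the work surface, if the arm or the gripper's body presses on something with over 40 N, if the wrist force passes 120 N, or if a joint passes its speed limit or range.

### The arm

A 7-joint arm with a two-finger parallel gripper is mounted at the origin on a cart in front of the work surface, level with it; the furniture and walls round the work are solid. World frame = base frame: x ahead of the robot, y to its left, z up, the work surface at z = 0. Lengths are in m, angles in rad, forces in N, time in s.
With the tool pointing down it reaches from about 0.425 to 0.975 m from the base axis. Payload 16.7 kg.
Tool frame: the origin (TCP) lies midway between the tips of the shut fingers; the grasp point (between the pads) lies 19 mm behind it (arm.pinch_z is the distance from the TCP to the grasp point, in m); z points along the fingers, y is the line along which they close (so a half turn about z gives the same grasp; the last joint's range is limited). The gripper opens to 85 mm and grips with 20 to 120 N. Pads are 22 mm wide; open, the fingers measure 114 mm over their backs; the gripper's body (76 mm by 85 mm) begins 54 mm behind the grasp point. The pads swing forward as they close: fully open they stand 13 mm farther back than shut.
Start: joints at [-1.27, 0.426, 0.074, 1.606, -0.034, 1.111, -0.067], TCP at [0.294, 0.608, 0.231] pointing down, gripper open.
Joint ranges: [-2.85, 2.85], [-0.5, 2.14], [-1.23, 1.37], [0.21, 2.46], [-1.02, 4.16], [0.16, 2.05], [-2.73, 2.73]. Speed limits (rad/s): [1.89, 1.89, 2.39, 2.39, 3.01, 3.01, 3.01].

### API

Orientations are given as [roll, pitch, yaw] about the fixed x, y, z axes, in that order (R = Rz(yaw) Ry(pitch) Rx(roll)).
In Python, from plant import arm, fingers, cams, workorder, get_time, get_joint_pos, get_qvel, get_joint_torque, get_eef_pos, get_ee_rot, get_force, get_moment, get_finger_gap, get_gripper_force gives the robot as it stands. The module is installed in compiled form; this text tells all that it offers. Calls block until the motion is done:
- arm.move_to(position, orientation): joint-space move of the TCP to a pose.
- arm.move_straight(position, velocity=0.15, attitude=None): straight line of the TCP; attitude=None keeps the orientation; velocity is the mean speed in m/s.
- arm.set_joints(angles): joint-space move.
- fingers.release() and fingers.gripper_close(grasp_force=None): open the fingers fully, or close them until they stop; grasp_force is the grip in N (None keeps the last).
- arm.hold(seconds).
- arm.solve_ik(position, orientation): joint angles nearest the present ones, or None.
- cams.get_image(name): name is "side" or "top"; returns the picture (480x640x3 uint8, red, green, blue); there is no depth.
- cams.camera_params(name): a dict with "fov_y" (degrees; the focal length in pixels is half the picture's height over the tangent of half this angle, whatever the lens; pixels are square), "cx", "cy" (the principal point, pixels), "world_to_cam" (4x4, takes a point from world to camera coordinates). Camera axes: x right, y down, z forward; pixel columns grow to the right and rows downward; lengths in m; the calibration is good to about 2 mm. A picture is of the moment at which its call begins. camera_params takes no time and is no camera call.
A pose or a line that the arm cannot do raises arm.MotionError and nothing moves.
- workorder.job_done(): hands the job in; it is judged then, once.
Readings, each from a call of its own:
- get_time(): time.
- get_joint_pos(): joint angles.
- get_qvel(): joint speeds.
- get_joint_torque(): joint torques, N m.
- get_eef_pos(): TCP position.
- get_ee_rot(): TCP orientation.
- get_force(): force on the tool from outside, world axes, zero at the start.
- get_moment(): the same for the moment, N m.
- get_finger_gap(): finger opening in m.
- get_gripper_force(): force on a finger pad.
Only numpy, scipy, OpenCV 4.12 (cv2) and the standard library are available. Lean on these libraries where they do the work, as an engineer would, in place of code of your own. Each camera call takes 0.05 s, during which the arm holds its last target. There are 200 camera calls.

## Working session

There is one attempt and no reset: what is moved stays moved. The work goes in short steps, each a Python script; the robot and the scene stay as the last script left them, time stands still between calls to the robot, and variables do not carry over. Pictures are saved under pics/ and viewed, at most 10 in all, crops included, and the job is handed in when it is done.

```bash
mkdir -p pics
python3 - <<'E'
from plant import *
import cv2, numpy as np
for n in("top","side"):
    cv2.imwrite(f"pics/{n}0.png",cams.get_image(n)[:,:,::-1]); p=cams.camera_params(n); print(n,p)
print(get_time(),get_eef_pos(),get_ee_rot(),get_finger_gap(),arm.pinch_z)
E
```

```text
top {'fov_y': 57.527073089011054, 'cx': 319.5888262091945, 'cy': 234.1038901227866, 'world_to_cam': array([[-0.02123784, -0.99959792, -0.01878716,  0.03776521],
       [-0.99528908,  0.02291684, -0.0942044 ,  0.499137  ],
       [ 0.09459707,  0.01669796, -0.99537559,  0.89363597],
       [ 0.        ,  0.        ,  0.        ,  1.        ]])}
side {'fov_y': 42.49095852678393, 'cx': 309.84222656767776, 'cy': 237.44416631888416, 'world_to_cam': array([[ 0.99774683, -0.06355084, -0.02150725, -0.4756564 ],
       [-0.05014538, -0.49340911, -0.86835067,  0.06613703],
       [ 0.04457254,  0.86747262, -0.49548416,  1.1376368 ],
       [ 0.        ,  0.        ,  0.        ,  1.        ]])}
0.1 [0.29393264 0.60721207 0.23067883] [-3.14041281e+00  5.25216266e-05  2.69075782e+00] 0.08552713791537524 0.0187
```

View pics/top0.png

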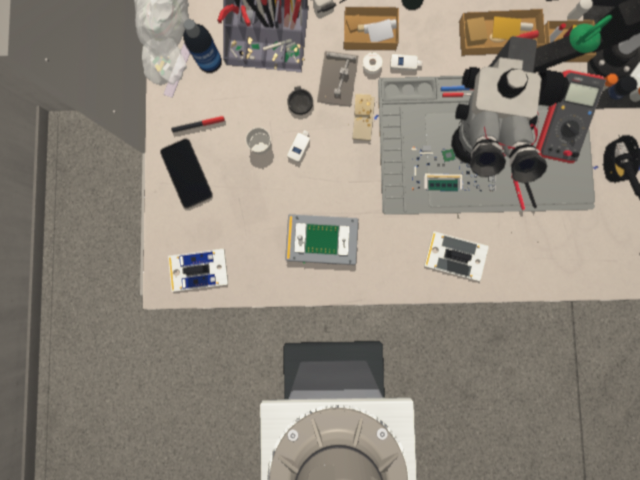

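View pics/side0.png

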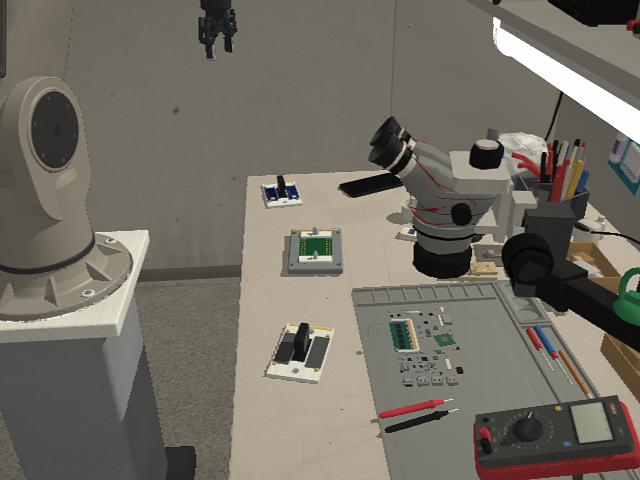

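```bash
cat > h.py <<'E'
from plant import *
import cv2, numpy as np
def K(n):
    p=cams.camera_params(n); f=240/np.tan(np.radians(p["fov_y"]/2)); return f,p["cx"],p["cy"],p["world_to_cam"]
def ray(n,uv,z):
    f,cx,cy,T=K(n); R,t=T[:3,:3],T[:3,3]; c=-R.T@t
    d=R.T@np.array([(uv[0]-cx)/f,(uv[1]-cy)/f,1]); return c+d*(z-c[2])/d[2]
def proj(n,P):
    f,cx,cy,T=K(n); q=T[:3,:3]@np.asarray(P)+T[:3,3]; return np.array([cx+f*q[0]/q[2],cy+f*q[1]/q[2]])
def crop(im,x0,y0,w,h,s): return cv2.resize(im[y0:y0+h,x0:x0+w],None,fx=s,fy=s,interpolation=cv2.INTER_CUBIC)
def blob(m,box):
    x0,y0,w,h=box; mm=np.zeros_like(m); mm[y0:y0+h,x0:x0+w]=m[y0:y0+h,x0:x0+w]; return mm
E
python3 - <<'E'
from h import *
t=cv2.imread("pics/top0.png"); s=cv2.imread("pics/side0.png")
a=crop(t,160,240,80,60,5);b=crop(t,280,205,80,70,5)
c=crop(s,255,168,55,45,7);d=crop(s,280,220,70,60,6)
out=np.zeros((600,800,3),np.uint8)
for im,(x,y) in((a,(0,0)),(b,(400,0)),(c[:240,:400],(0,355)),(d[:245,:400],(400,355))):
    im=im[:600-y,:400]; out[y:y+im.shape[0],x:x+im.shape[1]]=im
cv2.imwrite("pics/z1.png",out)
hsv=cv2.cvtColor(t,cv2.COLOR_BGR2HSV)
H,S,V=cv2.split(hsv)
yel=((H>15)&(H<35)&(S>120)&(V>120)).astype(np.uint8)
blue=((H>105)&(H<130)&(S>120)).astype(np.uint8)
for nm,m,box,z in(("yelL",yel,(160,240,80,60),.006),("blueL",blue,(160,240,80,60),.009),("yelJ",yel,(280,205,80,70),.016)):
    mm=blob(m,box); ys,xs=np.nonzero(mm); r=cv2.minAreaRect(np.stack([xs,ys],1).astype(np.float32)); print(nm,len(xs),xs.mean(),ys.mean(),r,ray("top",r[0],z).round(4))
E
```

```text
yelL 24 171.0 273.1666666666667 ((170.97642517089844, 273.0022888183594), (28.063495635986328, 0.7110682129859924), 84.5596694946289) [0.4254 0.3461 0.006 ]
blueL 383 197.13054830287206 269.16187989556136 ((198.49472045898438, 269.4488220214844), (31.384241104125977, 28.26296615600586), 84.0938491821289) [0.4317 0.2862 0.009 ]
yelJ 100 289.14 237.24 ((289.13275146484375, 237.0088653564453), (2.394684076309204, 40.17747497558594), 3.814074993133545) [0.4959 0.0915 0.016 ]
```

View pics/z1.png

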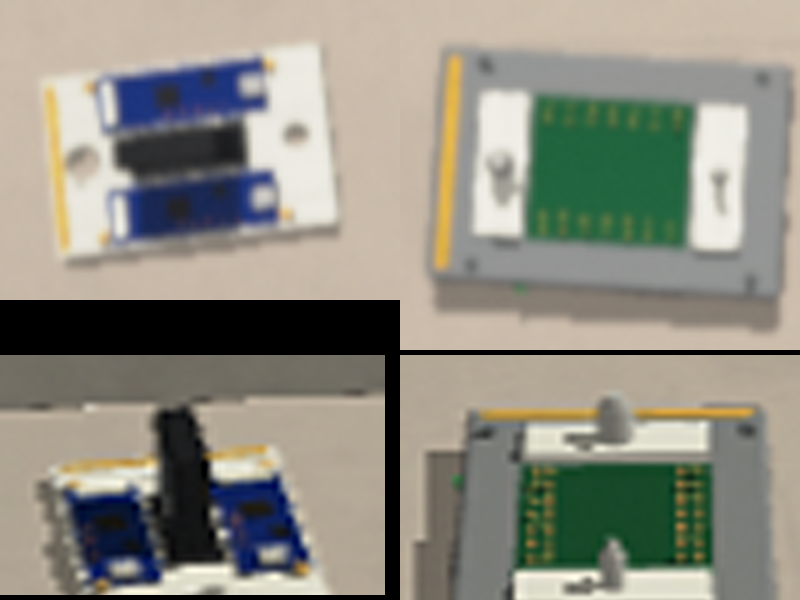

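The top view shows the loaded carrier's big hole at about (176.4, 272.4) px and its small hole at (219.2, 266.8). The jig pads are at (300.2, 237.6) for the thick dowel and (343.8, 240.6) for the thin one. Both yellow ends point left (+y world).

Run:
```python
from h import *
t=cv2.imread("pics/top0.png"); hsv=cv2.cvtColor(t,cv2.COLOR_BGR2HSV); H,S,V=[x.astype(int) for x in cv2.split(hsv)]
def rect(m,box,z,nm):
    mm=cv2.morphologyEx(blob(m.astype(np.uint8),box),cv2.MORPH_CLOSE,np.ones((3,3)))
    c=max(cv2.findContours(mm,0,2)[0],key=cv2.contourArea).reshape(-1,2)
    P=np.array([ray("top",p,z)[:2] for p in c]).astype(np.float32)*1000
    r=cv2.minAreaRect(P); print(nm,[np.round(v,1) for v in r])
white=(S<25)&(V>190)
print(hsv[290,180],hsv[247,180],hsv[208,290],hsv[240,300])
yel=(H>15)&(H<35)&(S>120); blue=(H>105)&(H<130)&(S>120)
rect(white|yel|blue|(V<90),(162,240,75,55),.006,"plate")
rect(white,(292,215,16,45),.02,"padthick"); rect(white,(333,215,18,45),.02,"padthin")
rect((S<25)|yel|((H>50)&(H<90)&(S>60)),(280,205,80,62),.016,"jig")
for nm,u,z in(("big",(176.4,272.4),.003),("small",(219.2,266.8),.003),("thick",(300.2,237.6),.02),("thin",(343.8,240.6),.02)): print(nm,ray("top",u,z).round(4))
# dowel tips in side view: triangulate with top guess
for nm,u,z in(("thickS tip",(280+(615-400)/6,220+(395-355)/6),.036),("thinS tip",(280+(613-400)/6,220+(540-355)/6),.036)): print(nm,ray("side",u,z).round(4))
```

```text
[ 21  27 181] [ 16  40 204] [ 16  40 205] [ 23  17 139]
plate [array([431.6, 288.3]), array([ 76.9, 118. ]), np.float64(6.4)]
padthick [array([495.1,  69.1]), array([19.6, 60.4]), np.float64(84.6)]
padthin [array([486.7, -23.3]), array([21. , 60.1]), np.float64(85.4)]
jig [array([489.7,  21.8]), array([147. , 100.4]), np.float64(85.3)]
big [0.4265 0.3355 0.003 ]
small [0.4365 0.2435 0.003 ]
thick [0.4938 0.0678 0.02  ]
thin [ 0.4853 -0.0238  0.02  ]
thickS tip [0.4931 0.0629 0.036 ]
thinS tip [ 0.486  -0.0278  0.036 ]
```

```bash
cat >> h.py <<'E'
CY=np.radians(6.3); C=np.array([.4315,.2885]); JY=np.radians(-5.1); J=np.array([.4905,.0223])
def ori(y): return [np.pi,0,y+np.pi/2]
E
python3 - <<'E'
from h import *
for p in ([*C,.12],[*C,.0145],[*J,.12],[*J,.0345]):
  for o in (np.pi/2,-np.pi/2):
    q=arm.solve_ik(p,[np.pi,0,(CY if p[1]>.1 else JY)+o]); print(p,None if q is None else np.round(q,2))
arm.move_to([*C,.13],ori(CY))
print(get_time(),get_eef_pos(),get_joint_pos().round(2) if hasattr(get_joint_pos(),'round') else get_joint_pos())
arm.move_straight([*C,.075],.15)
t=cams.get_image("top")[:,:,::-1]; s=cams.get_image("side")[:,:,::-1]
cv2.imwrite("pics/t1.png",t);cv2.imwrite("pics/s1.png",s)
out=np.hstack([crop(t,150,220,80,80,5),crop(s,250,130,80,80,5)]);cv2.imwrite("pics/z2.png",out)
print(get_time())
E
```

```text
[np.float64(0.4315), np.float64(0.2885), 0.12] [-1.02  0.32  0.36  2.07 -0.16  0.77 -0.44]
[np.float64(0.4315), np.float64(0.2885), 0.12] [-0.53  0.32 -0.22  2.04  0.09  0.79  2.45]
[np.float64(0.4315), np.float64(0.2885), 0.0145] [-0.95  0.5   0.3   2.12 -0.27  0.55 -0.35]
[np.float64(0.4315), np.float64(0.2885), 0.0145] [-0.51  0.49 -0.25  2.1   0.22  0.57  2.34]
[np.float64(0.4905), np.float64(0.0223), 0.12] [-0.69  0.31  0.6   2.14 -0.26  0.76 -0.01]
[np.float64(0.4905), np.float64(0.0223), 0.12] [ 0.67  0.45 -1.02  2.07  0.5   0.89  2.42]
[np.float64(0.4905), np.float64(0.0223), 0.0345] [-0.57  0.46  0.48  2.19 -0.38  0.58  0.1 ]
[np.float64(0.4905), np.float64(0.0223), 0.0345] [ 0.65  0.64 -1.03  2.12  0.78  0.82  2.19]
1.4583 [0.4314555  0.29012066 0.13032199] [-1.02  0.31  0.37  2.06 -0.15  0.79 -0.45]
2.075
```

View pics/z2.png

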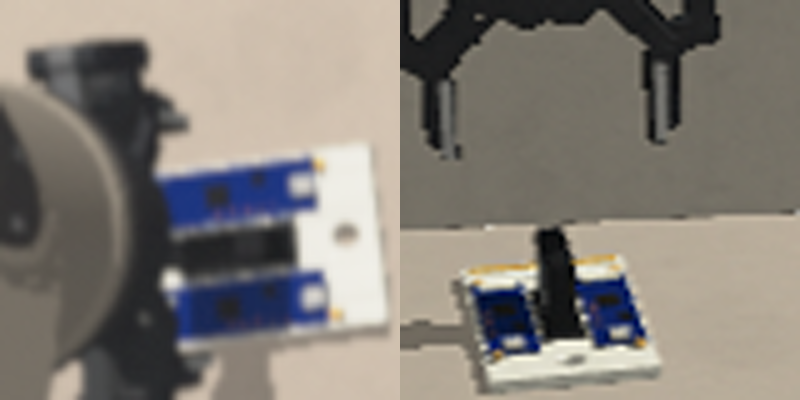

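The open fingers straddle the bar: tips at crop x 447 and 658, midpoint 552, with the bar top at about 550. I'll descend and grip.

Run:
```python
from h import *
arm.move_straight([*C,.0155],.08); print(get_eef_pos(),get_force())
fingers.gripper_close(40); arm.hold(.2); print(get_finger_gap(),get_gripper_force(),get_eef_pos(),get_force())
arm.move_straight([*C,.12],.12); arm.hold(.2); print(get_finger_gap(),get_eef_pos(),get_ee_rot(),get_force(),get_moment(),get_time())
t=cams.get_image("top")[:,:,::-1]; s=cams.get_image("side")[:,:,::-1]
cv2.imwrite("pics/t2.png",t);cv2.imwrite("pics/s2.png",s)
```

```text
[0.43171596 0.28857748 0.01577221] [ 0.02918117 -0.3171838   0.23365207]
0.012858077572619597 39.727458357810974 [0.43160085 0.28862566 0.01569741] [-0.51988917 -0.93589336  5.04903132]
0.013119918173425288 [0.43131016 0.28824738 0.11939327] [-3.14083848e+00  8.08731900e-04  1.68068508e+00] [ 0.18807055  1.7198294  -0.85012857] [-0.0009644  -0.00999604  0.0072581 ] 5.0417
```

Run:
```python
from h import *
arm.move_to([*J,.12],ori(JY)); arm.move_straight([*J,.07],.1); arm.hold(.3)
print(get_finger_gap(),get_eef_pos(),get_ee_rot(),get_force(),get_time())
t=cams.get_image("top")[:,:,::-1]; s=cams.get_image("side")[:,:,::-1]
cv2.imwrite("pics/t3.png",t);cv2.imwrite("pics/s3.png",s)
out=np.hstack([crop(t,270,190,100,100,4),crop(s,265,180,100,100,4)]);cv2.imwrite("pics/z3.png",out)
```

```text
0.013351874867560698 [0.49075144 0.02244365 0.07042298] [ 3.14088906e+00 -4.33242720e-04  1.48189133e+00] [ 0.06595914  0.12308206 -2.19117092] 7.15
```

View pics/z3.png

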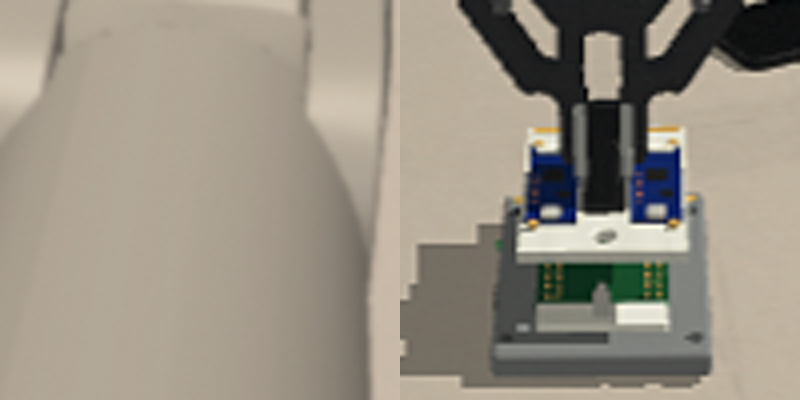

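Run:
```python
from h import *
s=cv2.imread("pics/s3.png"); s0=cv2.imread("pics/side0.png")
P=lambda x,y:(265+(x-400)/4,180+y/4)
u=.0549
for nm,c,z in(("small hole top",P(606,236),u+.006),("plate front L",P(517,250),u+.006),("plate front R",P(688,250),u+.006),("stripe L",P(529,129),u+.006),("stripe R",P(686,128),u+.006),
 ("thin tip",P(601,285),.036),("jig front L",P(493,347),.016),("jig front R",P(711,347),.016)):
    print(nm,np.round(c,1),ray("side",c,z).round(4))
z=np.hstack([crop(s,285,205,60,65,6),crop(s0,285,215,60,65,6)])
print(z.shape); cv2.imwrite("pics/z4.png",z)
# predicted positions if estimates right
d=np.array([-np.sin(JY),np.cos(JY)])
for k,v in(("thick base",.046),("thin base",-.046)):
  b=[*(J+d*v),.02]; print(k,np.round(b,4),proj("side",b).round(1),"tip",proj("side",[*b[:2],.036]).round(1))
```

```text
small hole top [316.5 239. ] [ 0.4882 -0.0284  0.0609]
plate front L [294.2 242.5] [ 0.448  -0.0368  0.0609]
plate front R [337.  242.5] [ 0.5234 -0.0445  0.0609]
stripe L [297.2 212.2] [0.4586 0.0792 0.0609]
stripe R [336.5 212. ] [0.5343 0.0723 0.0609]
thin tip [315.2 251.2] [ 0.4854 -0.0292  0.036 ]
jig front L [288.2 266.8] [ 0.4353 -0.0452  0.016 ]
jig front R [342.8 266.8] [ 0.5327 -0.0547  0.016 ]
(390, 720, 3)
thick base [0.4946 0.0681 0.02  ] [316.5 232.5] tip [316.4 225.3]
thin base [ 0.4864 -0.0235  0.02  ] [315.7 257.1] tip [315.6 249.6]
```

View pics/z4.png

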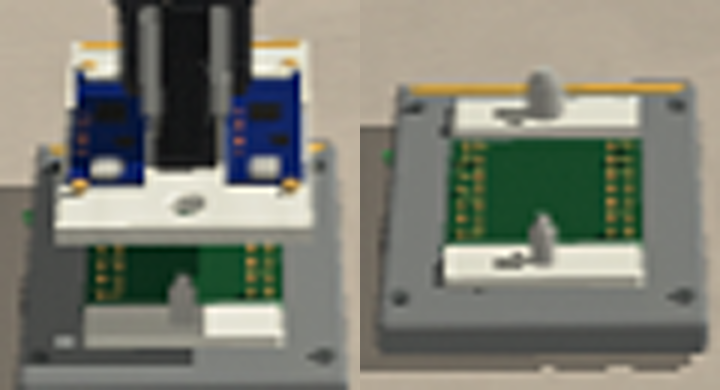

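In the side view the small hole is at (316.4, 239) and the thin dowel tip at (315.2, 250.5). Cast onto their heights, the carrier sits about 2 mm too far +x, with y and yaw matching. I'll shift it 1.8 mm and lower it in force-checked steps.

Run:
```python
from h import *
G=J+np.array([-.0018,0])
arm.move_straight([*G,.053],.06); arm.hold(.2); f0=np.array(get_force()); m0=np.array(get_moment()); print(f0)
for z in np.arange(.051,.0355,-.002):
    arm.move_straight([*G,z],.03); arm.hold(.1); f=np.array(get_force())-f0; print(round(z,4),np.round(get_eef_pos(),4),f.round(1),(np.array(get_moment())-m0).round(2))
    if np.linalg.norm(f)>10: break
print(get_time())
s=cams.get_image("side")[:,:,::-1]; cv2.imwrite("pics/s5.png",s); cv2.imwrite("pics/z5.png",crop(s,275,190,80,80,7))
```

```text
[ 0.09639131 -1.03453163 -2.19732629]
0.051 [0.4887 0.0223 0.051 ] [-0.3  1.4 -0.5] [0.03 0.06 0.04]
0.049 [0.4887 0.0223 0.049 ] [-0.2  0.6 -0. ] [0.04 0.03 0.03]
0.047 [0.4887 0.0223 0.047 ] [0.1 1.  0.8] [ 0.03  0.05 -0.02]
0.045 [0.4887 0.0223 0.045 ] [-0.5  1.6 -0.7] [0.02 0.03 0.01]
0.043 [0.4887 0.0223 0.043 ] [-0.3  1.4  0.5] [ 0.03 -0.02  0.02]
0.041 [0.4887 0.0223 0.041 ] [0.2 0.4 0.7] [ 0.03  0.03 -0.01]
0.039 [0.4887 0.0223 0.039 ] [0.3 1.6 1.3] [0.03 0.05 0.  ]
0.037 [0.4887 0.0223 0.037 ] [-0.2  2.1  0.2] [0.05 0.02 0.03]
10.6833
```

View pics/z5.png

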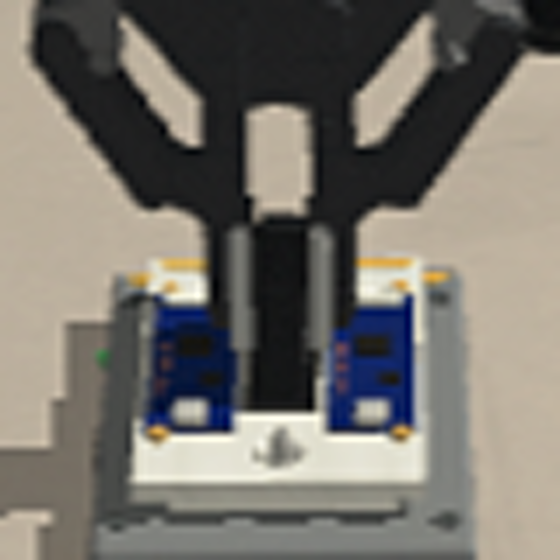

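The small hole, at crop (278, 448), has the thin dowel poking up through it. No contact force has shown so far, so I'll lower the last millimetres slowly until it touches.

Run:
```python
from h import *
x,y,z=get_eef_pos(); G=[.4887,.0223]; f0=np.mean([get_force() for _ in range(3)],0)
for z in np.arange(.0362,.0305,-.0007):
    arm.move_straight([*G,z],.02); arm.hold(.1); f=np.array(get_force())-f0; print(round(z,4),np.round(get_eef_pos(),4)[2],f.round(1),np.round(get_moment(),2))
    if f[2]>6: break
print(get_time())
s=cams.get_image("side")[:,:,::-1]; cv2.imwrite("pics/s6.png",s); cv2.imwrite("pics/z6.png",crop(s,275,190,80,80,7))
```

```text
0.0362 0.0362 [-0.9 -0.7  0.5] [-0.03  0.    0.  ]
0.0355 0.0357 [-2.  -1.2  7. ] [-0.05  0.37  0.  ]
11.4333
```

View pics/z6.png

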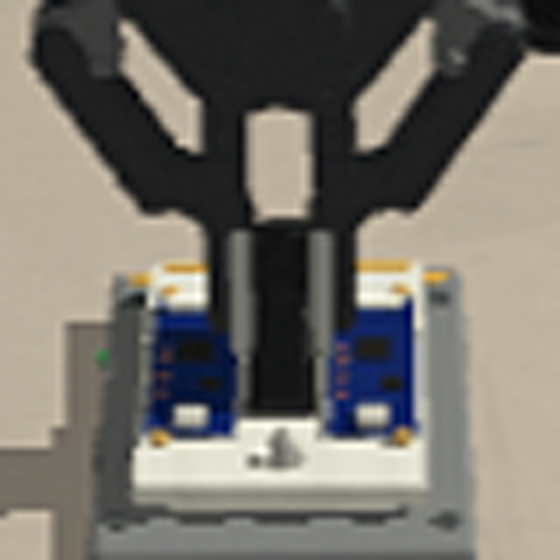

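Contact came at TCP z = 0.0357, which is the expected home height (0.0355). I'll press slightly, release, retreat and look.

Run:
```python
from h import *
G=[.4887,.0223]
arm.move_straight([*G,.0350],.02); arm.hold(.1); print(np.round(get_force(),1),get_eef_pos())
fingers.release(); arm.hold(.2); print(np.round(get_force(),1),get_finger_gap())
arm.move_straight([*G,.13],.12); arm.move_to([.40,.33,.25],ori(CY)); arm.hold(.3); print(get_time())
s=cams.get_image("side")[:,:,::-1]; t=cams.get_image("top")[:,:,::-1]; cv2.imwrite("pics/s7.png",s);cv2.imwrite("pics/t7.png",t)
cv2.imwrite("pics/z7.png",np.hstack([crop(t,280,200,80,80,5),crop(s,275,195,80,80,5)]))
```

```text
[-6.2 -0.8 20.8] [0.48882278 0.0223282  0.03563481]
[-0.5  0.4 -0.5] 0.08562152032517592
15.2583
```

View pics/z7.png

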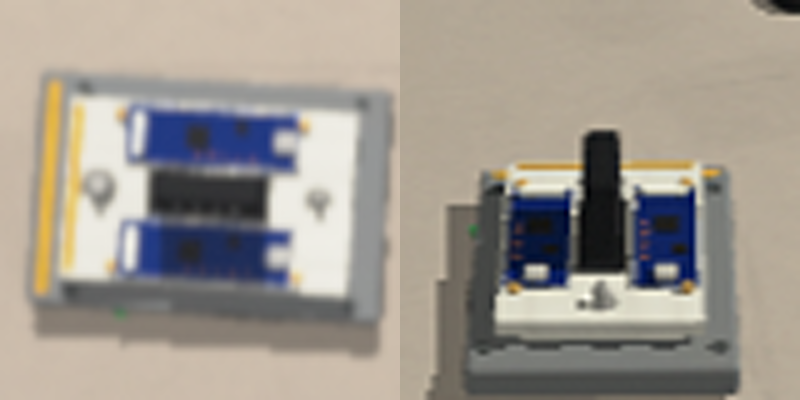

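Both dowels stand in their holes, at top-crop (98, 188) and (318, 203). The plate lies flat with its yellow end at the jig's yellow end, and the gripper is clear.

```bash
python3 -c "
from plant import *
print(workorder.job_done(),get_time())"
```

```text
the job is handed in; nothing more can be done
the job is handed in; nothing more can be done
```

The blue-board carrier is on the jig, yellow end to yellow end: both dowels are through their holes, it was lowered gently until it touched at the expected home height, and it is released. The empty carrier was not touched, and the job was handed in about 15 s into the 38 s limit; no verdict came back.

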